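# Shut and lock the dust box of the boot finisher

## Task

The dust box's filter is cleaned and its lid has been left open. Close the lid, then lock it with its push-and-turn fastener: turn the black wing until it lies in line with the two ribs on the lid, push it down all the way so that its cross bar passes the slot underneath, and give it a full quarter turn, either way, so that it stays down when you let go. Leave the other things on the bench where they are.

Things in the scene. Friction and masses are not known exactly. Their poses are not given: they have to be found in the camera images.
- dust_box: fixed open-topped grey steel box, 240 (x) x 260 (y) x 110 mm high, walls 4 mm, 5 kg; it stands on the bench and does not move. Origin: centre of its underside; its x axis points from its front (fastener side, towards the robot) to its back (hinge side, with a short round pipe stub 30 mm long). Inside its front wall is a bracket 5 mm thick with a slot 29 x 11 mm that runs along the box's y, centred at x = -85, y = 0 mm; the bracket's top lies 12 mm below the rim.
- lid (a joint): angle of the lid about its hinge along the back rim, rad: 0 = shut on the rim, positive = front edge raised, stop at 1.25; starts between 0.45 and 0.95. The lid is a grey plate 242 mm long from hinge to front edge, 264 mm wide, 5 mm thick, 0.4 kg. The hinge is stiff: the lid stays where it is left and needs about 1 to 4 N down near its front edge to close.
- lid_hinge (a point): on the hinge line, mid-width, at the height of the box's rim (110 mm), box x = +120. Axes of the lid: x along the plate, with the front edge at -x, y along the hinge, z out of its upper face. Upper face at z = +5 mm. The fastener's axis crosses the plate at x = -205, y = 0. Two raised bare-metal ribs, 34 x 7 mm and 2 mm high, lie at x = -205, y = +-50 mm, in line with the slot.
- lid_edge (a point): middle of the lid's front (free) edge, on its upper face; axes as the lid's
- stud_push (a joint): how far the fastener is pushed in, along the lid's -z, m: 0 = up (start), 0.018 = fully down. A spring pushes it up, 3 N at 0 and 9.5 N fully down. With the lid shut and the wing not in line it stops at 0.003 on the bracket; in line (freely within about 10 degrees, rubbing up to about 18) it goes through; from about 0.0135 on it can be turned, and if let go after turning the spring holds it locked at about 0.013.
- stud_turn (a joint): angle of the wing about the lid's z, rad: 0 = wing along the lid's y, in line with ribs and slot; positive counter-clockwise seen from above; stops at +-1.62, a quarter turn each way. Starts between 0.5 and 1.35. Little friction (0.04 N m).
- wing_top (a point): centre of the top of the fastener's wing: a black plastic upright plate 46 mm long, 12 mm thick, 28 mm tall on a steel stem, to be pinched across its thickness. With the fastener up its underside is 22.5 mm and its top 50.5 mm above the lid's face. Axes turn with the wing: x across its thickness, y along its length, z up out of the lid
- shoe_last: bystander: loose wooden shoe last, about 240 x 80 x 100 mm, origin under its middle
- hammer: bystander: loose hammer 260 mm long lying flat, origin under its middle, x along the handle to the head
- brush: bystander: loose shoe brush 150 x 50 x 46 mm, bristles down, origin under its middle, x along it
- polish_tin: bystander: loose round tin, 86 mm across, 25 mm high, origin under its centre
- glue_jar: bystander: loose amber jar with black cap, 68 mm across, 100 mm high, origin under its centre
- heel_lift: bystander: loose black rubber heel piece, about 70 x 64 x 10 mm, origin under its middle

How it is judged:
By the outcome, as a careful person would: the job done as asked, in the order asked, and still so for the second after the job is handed in, with the robot touching nothing.
It also fails if it takes over 54 s, if anything falls off the work surface, if the arm or the gripper's body presses on something with over 40 N, if the wrist force passes 120 N, or if a joint passes its speed limit or range.

## Robot

A 7-joint arm with a two-finger parallel gripper is mounted at the origin on the work surface. World frame = base frame: x ahead of the robot, y to its left, z up, the work surface at z = 0. Lengths are in m, angles in rad, forces in N, time in s.
With the tool pointing down it reaches from about 0.425 to 0.95 m from the base axis. Payload 16.7 kg.
Tool frame: the origin (TCP) lies midway between the tips of the shut fingers; the grasp point (between the pads) lies 19 mm behind it; z points along the fingers, x is the direction in which the jaws open and shut, and the axes are right-handed (so a half turn about z gives the same grasp; the last joint's range is limited). The gripper opens to 94 mm and grips with 3 to 60 N. Pads are 16 mm wide; open, the fingers measure 119 mm over their backs; the gripper's body (75 mm by 177 mm) begins 78 mm behind the grasp point.
Start: joints at [0.97, 0.426, 0.074, 1.606, -0.034, 1.111, -0.067], TCP at [0.295, -0.607, 0.205] pointing down, gripper open.
Joint ranges: [-2.85, 2.85], [-0.5, 2.14], [-1.23, 1.37], [0.21, 2.46], [-1.02, 4.16], [0.16, 2.05], [-2.73, 2.73]. Speed limits (rad/s): [1.89, 1.89, 2.39, 2.39, 3.01, 3.01, 3.01].

## Interface

Orientations are given as a 3x3 rotation matrix whose columns are the frame's x, y, z axes.
In Python, from workcell import r gives the robot as it stands.
- The arm moves only by the tool step_arm, never from a script. Its argument "deltas" is a list of rows, each a list of 7 numbers: the closure, from 0 (fully open) to 1 (shut), then the shift along the tool's x, y, z in m, then the turn, a rotation vector about the tool's x, y, z in degrees. A call has 1 to 12 rows; each row shifts and turns the pose as measured when the row begins, along the tool's axes as they then stand; what a row does not reach is not made up. A row lasts 1/10 s, in which the tool goes at most 50 mm and 8.59 degrees, less where a joint would pass 70% of its speed; a pose out of reach is approached as far as the arm can. A call with a gripper value outside its range is refused whole. The fingers move at their own pace and stop on an object; "grip_force" is the grip in N (left out, the last holds). Time passes only in rows, so rows that do not move let the fingers close. It gives the time, the measured TCP pose, the force and the opening at its end, in the units of the state.
- r.state(): the state, without advancing time (a new reading comes with each control period).
- r.read_camera(name): name is "side" or "top" or "wrist"; returns a dict with "img" (480x640x3 uint8, red, green, blue), "fov_y" (degrees; the focal length in pixels is half the picture's height over the tangent of half this angle, whatever the lens; pixels are square), "cx", "cy" (the principal point, pixels), "dist_coeffs" ([k1, k2, p1, p2, k3] as OpenCV has them; the pictures are not rectified), "view" (4x4, takes a point from world to camera coordinates). Camera axes: x right, y up, looking along -z (the intrinsics and any distortion apply to the point x, -y, -z); pixel columns grow to the right and rows downward; lengths in m; the calibration is good to about 2 mm. A picture is of the moment at which its call begins. There is no depth.
- r.finish_job(): hands the job in, once; it reports no verdict.
The state is a dict: "clock": time; "joint_pos": joint angles; "joint_vel": joint speeds; "effort": joint torques, N m; "eef_pos": TCP position; "orientation": TCP orientation; "wrist_force": force on the tool from outside, world axes, zero at the start; "torque": the same for the moment, N m; "finger_gap": finger opening in m.
Only numpy, scipy, OpenCV 4.12 (cv2) and the standard library are available. Lean on these libraries where they do the work, as an engineer would, in place of code of your own. Each camera call takes 0.05 s, during which the arm holds its last target.

## Working session

There is one attempt and no reset: what is moved stays moved. The work goes in short steps, Python scripts to look and compute and a tool call to move; the robot and the scene stay as the last step left them, time stands still between calls to the robot, and variables do not carry over. Pictures are saved under pics/ and viewed, and the job is handed in when it is done.

Besides the shell and the picture viewer there is one more tool, called after "Request:" by a JSON object that holds its "api" and its "payload", one argument or row to a line. step_arm: Moves the arm, as the interface text tells. Its arguments: {"type":"object","properties":{"deltas":{"type":"array"},"grip_force":{"type":"number"}},"required":["deltas"]}

```bash
mkdir -p pics; ls
python3 - <<'E'
from workcell import r
import cv2,numpy as np
for n in ["side","top","wrist"]:
    c=r.read_camera(n)
    cv2.imwrite(f"pics/{n}0.png",c["img"][:,:,::-1])
    print(n,c["fov_y"],c["cx"],c["cy"],c["dist_coeffs"],np.round(c["view"],4).tolist())
s=r.state();print({k:np.round(v,3).tolist() for k,v in s.items()})
E
```

```text
pics
side 46.68447966407413 324.2199445953893 228.95972525724216 [-0.08730191  0.          0.          0.          0.        ] [[-0.793, -0.6091, -0.0094, 0.4793], [0.3719, -0.4963, 0.7845, -0.27], [-0.4825, 0.6186, 0.6201, -0.944], [0.0, 0.0, 0.0, 1.0]]
top 57.969644719978945 318.8104910378814 234.15275862234492 [-0.09454279  0.          0.          0.          0.        ] [[-0.0038, -1.0, 0.0001, 0.102], [0.9934, -0.0038, 0.1147, -0.5527], [-0.1147, 0.0005, 0.9934, -1.0206], [0.0, 0.0, 0.0, 1.0]]
wrist 65.62210941375918 316.02516021278893 239.89553461159227 [-0.0489548  0.         0.         0.         0.       ] [[0.4373, -0.8993, -0.0009, -0.6745], [0.8609, 0.4189, -0.2887, 0.0294], [0.26, 0.1255, 0.9574, -0.3932], [0.0, 0.0, 0.0, 1.0]]
{'clock': 0.15, 'joint_pos': [0.97, 0.427, 0.074, 1.606, -0.034, 1.111, -0.067], 'joint_vel': [0.001, -0.004, 0.001, -0.002, 0.001, -0.001, -0.0], 'effort': [0.006, -93.629, 3.67, -45.442, -0.049, 0.018, 0.0], 'eef_pos': [0.294, -0.607, 0.205], 'orientation': [[0.436, -0.9, -0.0], [-0.9, -0.436, 0.001], [-0.001, 0.0, -1.0]], 'wrist_force': [-0.723, 0.804, -0.004], 'torque': [0.011, 0.052, -0.03], 'finger_gap': 0.094}
```

View pics/side0.png

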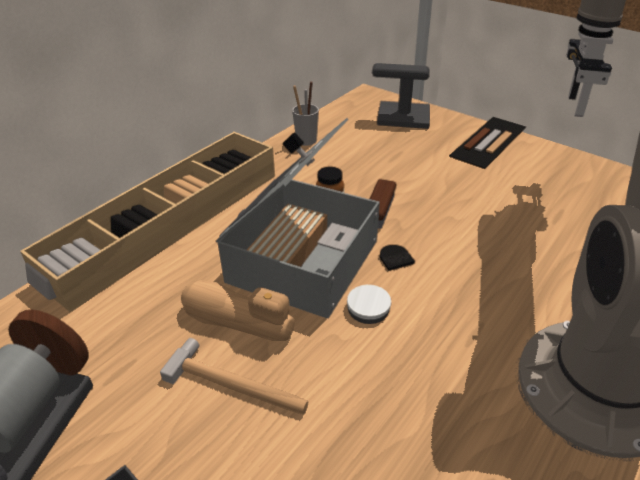

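View pics/top0.png

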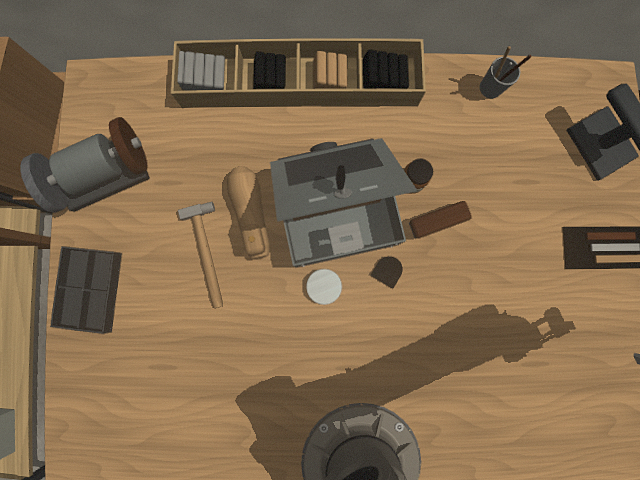

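View pics/wrist0.png

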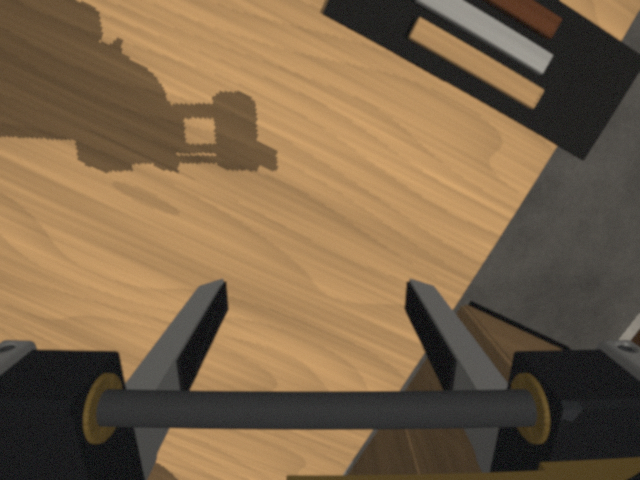

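The side view shows the lid open, seen nearly edge-on from (225,235) to (348,120). In the top view the lid spans (272,158), (382,140), (416,190), (274,220), with the wing at about (341,178). I'll enlarge it to pick corners.

```bash
cat > h.py <<'E'
from workcell import r
import cv2,numpy as np
def K(c):
    f=240/np.tan(np.radians(c["fov_y"]/2)); return np.array([[f,0,c["cx"]],[0,f,c["cy"]],[0,0,1.]])
def ray(c,uv):
    V=np.array(c["view"]);R=V[:3,:3];t=V[:3,3]
    p=cv2.undistortPoints(np.array([[uv]],float),K(c),np.array(c["dist_coeffs"]))[0,0]
    d=R.T@np.array([p[0],-p[1],-1.]);return -R.T@t,d/np.linalg.norm(d)
def onz(c,uv,z):
    o,d=ray(c,uv);return o+d*(z-o[2])/d[2]
def proj(c,P):
    V=np.array(c["view"]);q=np.atleast_2d(P)@V[:3,:3].T+V[:3,3];q=q*[1,-1,-1]
    return cv2.projectPoints(q,np.zeros(3),np.zeros(3),K(c),np.array(c["dist_coeffs"]))[0][:,0]
def tri(rays):
    A=np.zeros((3,3));b=np.zeros(3)
    for o,d in rays:
        M=np.eye(3)-np.outer(d,d);A+=M;b+=M@o
    return np.linalg.solve(A,b)
def crop(img,x0,y0,x1,y1,s,name):
    cv2.imwrite("pics/"+name,cv2.resize(img[y0:y1,x0:x1,::-1],None,fx=s,fy=s,interpolation=cv2.INTER_CUBIC))
E
python3 - <<'E'
import cv2
a=cv2.imread("pics/top0.png")[130:280,250:450];cv2.imwrite("pics/topc.png",cv2.resize(a,None,fx=4,fy=4,interpolation=cv2.INTER_CUBIC))
a=cv2.imread("pics/side0.png")[110:310,210:410];cv2.imwrite("pics/sidec.png",cv2.resize(a,None,fx=3,fy=3,interpolation=cv2.INTER_CUBIC))
E
```

```text
(no output)
```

View pics/topc.png

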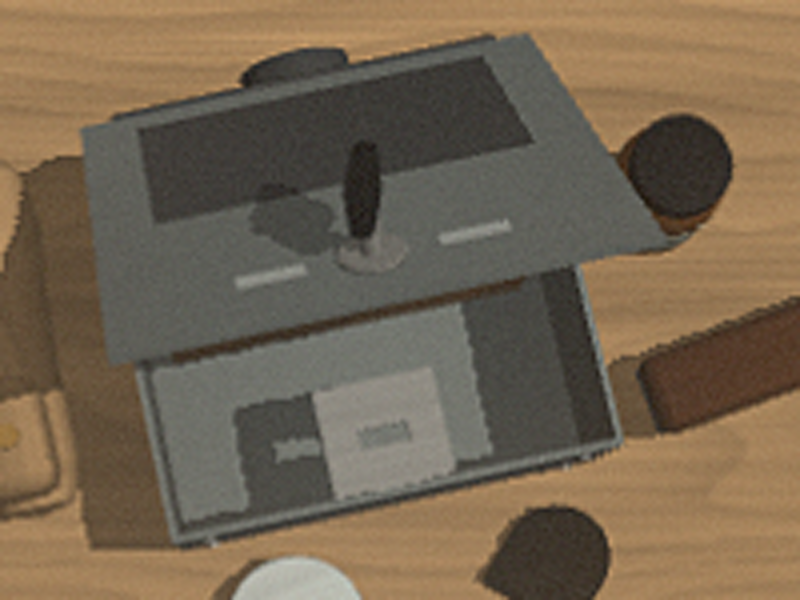

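View pics/sidec.png

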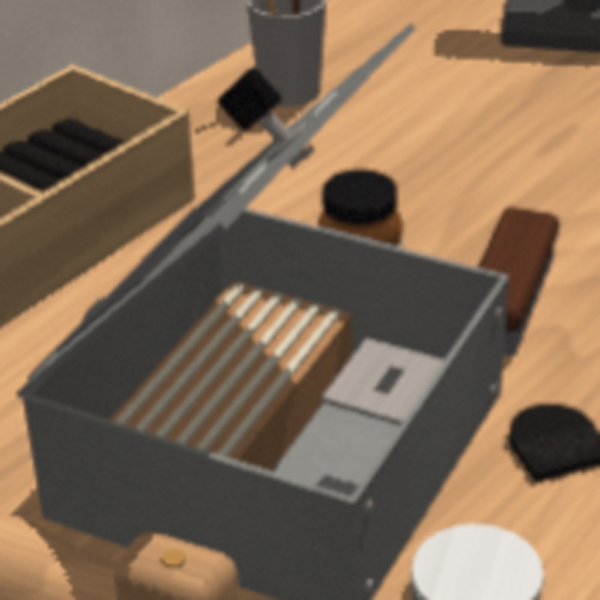

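Run:
```python
from h import *
T=r.read_camera("top");S=r.read_camera("side")
t=lambda x,y:(250+x/4-.4,130+y/4-.4); s=lambda x,y:(210+x/3-.3,110+y/3-.3)
FL=onz(T,t(172,547),.11);FR=onz(T,t(622,441),.11)
FL2=onz(S,s(358,502),.11);FR2=onz(S,s(505,277),.11);RL2=onz(S,s(26,396),.11)
for p in (FL,FL2,FR,FR2,RL2):print(p.round(4))
print(np.linalg.norm(FL-FR),np.linalg.norm(FL2-FR2),np.linalg.norm(FL2-RL2))
m=(FL+FR+FL2+FR2)/4; y=((FL-FR)+(FL2-FR2));y[2]=0;y/=np.linalg.norm(y);x=np.array([y[1],-y[0],0])
print("yaw",np.arctan2(x[1],x[0])); C=m+.12*x;C[2]=0;print("C",C)
H=C+.12*x+[0,0,.11]
# lid: front corners and ribs
def lid(a,p):
    ax=np.cos(a)*x-np.sin(a)*np.array([0,0,1]); az=np.cross(ax,y);
    return H+ax*p[0]+y*p[1]+az*p[2]
for a in np.arange(.5,1,.05):
    P=[lid(a,q) for q in [(-.242,.132,.005),(-.242,-.132,.005),(-.205,.05,.007),(-.205,-.05,.007)]]
    print(round(a,2),((proj(T,P)-[250,130])*4).round(0).tolist(),((proj(S,P[1])-[210,110])*3).round(0).tolist())
```

```text
[0.472  0.1586 0.11  ]
[0.4709 0.1579 0.11  ]
[ 0.5304 -0.0944  0.11  ]
[ 0.5277 -0.0905  0.11  ]
[0.7048 0.2084 0.11  ]
0.259713097843561 0.25487213999378816 0.2393281806930996
yaw 0.22597066188344272
C [0.61718106 0.05977659 0.        ]
0.5 [[136.0, 478.0], [656.0, 357.0], [283.0, 379.0], [476.0, 335.0]] [[473.0, 116.0]]
0.55 [[132.0, 464.0], [657.0, 342.0], [281.0, 366.0], [476.0, 321.0]] [[465.0, 101.0]]
0.6 [[127.0, 448.0], [658.0, 325.0], [278.0, 352.0], [475.0, 307.0]] [[456.0, 86.0]]
0.65 [[122.0, 432.0], [659.0, 307.0], [275.0, 338.0], [473.0, 292.0]] [[446.0, 71.0]]
0.7 [[116.0, 414.0], [659.0, 288.0], [272.0, 322.0], [472.0, 276.0]] [[436.0, 56.0]]
0.75 [[111.0, 394.0], [659.0, 268.0], [269.0, 305.0], [470.0, 259.0]] [[425.0, 42.0]]
0.8 [[105.0, 374.0], [658.0, 246.0], [265.0, 287.0], [468.0, 241.0]] [[413.0, 28.0]]
0.85 [[99.0, 352.0], [657.0, 224.0], [261.0, 269.0], [466.0, 222.0]] [[400.0, 15.0]]
0.9 [[93.0, 330.0], [655.0, 201.0], [257.0, 250.0], [463.0, 203.0]] [[387.0, 2.0]]
0.95 [[87.0, 306.0], [653.0, 177.0], [253.0, 230.0], [460.0, 183.0]] [[374.0, -11.0]]
```

```bash
cat >> h.py <<'E'
YB=.226; C=np.array([.6172,.0598,0]); X=np.array([np.cos(YB),np.sin(YB),0]);Y=np.array([-X[1],X[0],0])
H=C+.12*X+[0,0,.11]
def lid(a,p):
    ax=np.cos(a)*X-np.sin(a)*np.array([0,0,1]); az=np.cross(ax,Y)
    return H+ax*p[0]+Y*p[1]+az*p[2]
def need(P,yaw=None):
    s=r.state();R=np.array(s["orientation"]);d=np.array(P)-s["eef_pos"]
    print("tool delta mm",(R.T@d*1000).round(1),"world",(d*1000).round(1))
    if yaw is not None:
        Rt=np.array([[np.cos(yaw),np.sin(yaw),0],[np.sin(yaw),-np.cos(yaw),0],[0,0,-1]])
        print("rotvec deg",np.degrees(cv2.Rodrigues(R.T@Rt)[0].ravel()).round(2))
E
python3 - <<'E'
from h import *
P=lid(.82,(-.232,-.07,.005));print(P);need(P+[0,0,.05],YB-np.pi/2)
E
```

```text
[ 0.59914644 -0.01617753  0.28303694]
tool delta mm [-398.8 -531.9 -127.6] world [304.5 590.9 127.9]
rotvec deg [ 0.    0.04 12.93]
```

Request:
{"api": "step_arm", "payload": {
  "deltas": [
    [1, 0, 0, -0.05, 0, 0, 0],
    [1, 0, 0, -0.05, 0, 0, 0],
    [1, 0, 0, -0.05, 0, 0, 6.5],
    [1, 0, 0, 0, 0, 0, 6.4]
  ]
}}

```text
clock: 0.65
eef_pos: [0.2939, -0.6061, 0.3577]
orientation: [[0.22, -0.975, -0.003], [-0.975, -0.22, 0.005], [-0.005, 0.002, -1.0]]
wrist_force: [0.6, -0.2, 0.3]
finger_gap: 0.0651
```

Run:
```python
from h import *
P=lid(.82,(-.232,-.07,.005));print(P);need(P+[0,0,.04],YB-np.pi/2)
```

```text
[ 0.59914644 -0.01617753  0.28303694]
tool delta mm [-508.1 -427.7   36.8] world [305.3 590.  -34.7]
rotvec deg [ 0.09  0.31 -0.23]
```

Request:
{"api": "step_arm", "payload": {
  "deltas": [
    [1, -0.036, -0.03, 0, 0, 0, 0],
    [1, -0.036, -0.03, 0, 0, 0, 0],
    [1, -0.036, -0.03, 0, 0, 0, 0],
    [1, -0.036, -0.03, 0, 0, 0, 0],
    [1, -0.036, -0.03, 0, 0, 0, 0],
    [1, -0.036, -0.03, 0, 0, 0, 0],
    [1, -0.036, -0.03, 0, 0, 0, 0],
    [1, -0.036, -0.03, 0, 0, 0, 0],
    [1, -0.036, -0.03, 0, 0, 0, 0],
    [1, -0.036, -0.03, 0, 0, 0, 0],
    [1, -0.036, -0.03, 0, 0, 0, 0],
    [1, -0.036, -0.03, 0, 0, 0, 0]
  ]
}}

```text
clock: 1.85
eef_pos: [0.5579, -0.0944, 0.3596]
orientation: [[0.204, -0.979, -0.001], [-0.979, -0.204, -0.0], [0.0, 0.001, -1.0]]
wrist_force: [-0.1, -1.5, -1.0]
finger_gap: 0.0004
```

Run:
```python
from h import *
P=lid(.82,(-.232,-.07,.005));print(P);need(P+[0,0,.04],YB-np.pi/2);print(r.state()["joint_pos"])
```

```text
[ 0.59914644 -0.01617753  0.28303694]
tool delta mm [-68.2 -56.4  36.5] world [ 41.3  78.2 -36.6]
rotvec deg [ 0.07 -0.01 -1.2 ]
[ 0.27480993  0.15928044 -0.254272    1.63107105  0.04134662  1.35760022
 -1.35092014]
```

Request:
{"api": "step_arm", "payload": {
  "deltas": [
    [1, -0.035, -0.028, 0, 0, 0, -0.6],
    [1, -0.034, -0.028, 0, 0, 0, -0.6],
    [1, 0, 0, 0.025, 0, 0, 0],
    [1, 0, 0, 0, 0, 0, 0]
  ]
}}

```text
clock: 2.25
eef_pos: [0.6009, -0.0039, 0.3336]
orientation: [[0.233, -0.972, -0.001], [-0.972, -0.233, 0.002], [-0.002, 0.001, -1.0]]
wrist_force: [0.4, -1.2, -0.1]
finger_gap: 0.0005
```

Run:
```python
from h import *
need(lid(.82,(-.232,-.07,.005)),YB-np.pi/2)
T=r.read_camera("top");S=r.read_camera("side");W=r.read_camera("wrist")
a=np.hstack([cv2.resize(T["img"][120:280,240:440],(400,320)),cv2.resize(S["img"][60:260,210:460],(400,320))])
b=np.hstack([cv2.resize(W["img"],(400,300)),np.zeros((300,400,3),np.uint8)])
cv2.imwrite("pics/a1.png",np.vstack([a,b])[:600,:,::-1])
```

```text
tool delta mm [11.7  4.5 50.6] world [ -1.7 -12.3 -50.6]
rotvec deg [0.03 0.12 0.55]
```

View pics/a1.png

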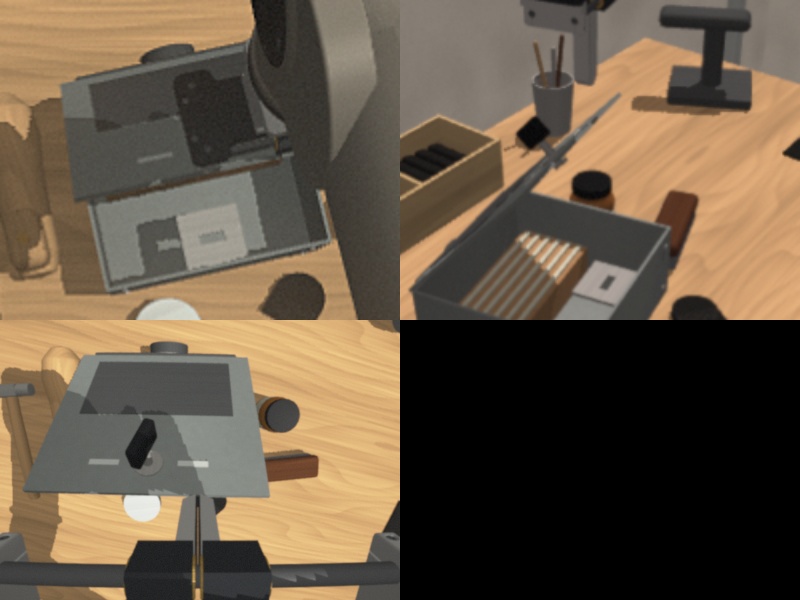

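Request:
{"api": "step_arm", "payload": {
  "deltas": [
    [1, 0.012, 0.004, 0.025, 0, 0, 0.5],
    [1, 0, 0, 0.025, 0, 0, 0],
    [1, 0.005, 0.01, 0.01, 0, 0, 0],
    [1, 0, 0.01, 0.01, 0, 0, 0],
    [1, 0, 0.01, 0.014, 0, 0, 0],
    [1, 0, 0.01, 0.014, 0, 0, 0]
  ]
}}

```text
clock: 3.0
eef_pos: [0.5664, -0.0386, 0.2468]
orientation: [[0.212, -0.977, 0.019], [-0.977, -0.212, 0.001], [0.004, -0.019, -1.0]]
wrist_force: [0.6, 0.9, 2.0]
finger_gap: 0.0002
```

```bash
cat > ck.py <<'E'
from h import *
s=r.state();d=np.array(s["eef_pos"])-H
print("hor",-d@X,"lat",d@Y,"ver",d[2],s["wrist_force"])
E
python3 ck.py
```

```text
hor 0.19154412950405952 lat -0.08451838087073107 ver 0.13684395601691535 [0.60124777 0.92514874 2.03845048]
```

Request:
{"api": "step_arm", "payload": {
  "deltas": [
    [1, -0.003, 0.006, 0.015, 0, 0, 0],
    [1, -0.003, 0.006, 0.016, 0, 0, 0],
    [1, -0.003, 0.006, 0.016, 0, 0, 0],
    [1, 0, 0.005, 0.016, 0, 0, 0]
  ]
}}

```text
clock: 3.4
eef_pos: [0.5443, -0.041, 0.1881]
orientation: [[0.202, -0.979, 0.029], [-0.979, -0.202, -0.003], [0.008, -0.028, -1.0]]
wrist_force: [0.6, 1.1, 0.5]
finger_gap: 0.0003
```

```bash
python3 ck.py
```

```text
hor 0.21364437559626764 lat -0.08193087314679588 ver 0.07809094619264008 [0.59185252 1.13388188 0.5357974 ]
```

Request:
{"api": "step_arm", "payload": {
  "deltas": [
    [1, 0, 0.005, 0.015, 0.8, 0, 0],
    [1, 0, 0.004, 0.015, 0.8, 0, 0],
    [1, 0, 0.003, 0.015, 0, 0, 0],
    [1, 0, 0.002, 0.012, 0, 0, 0],
    [1, 0, 0, 0.008, 0, 0, 0]
  ]
}}

```text
clock: 3.9
eef_pos: [0.5357, -0.0499, 0.126]
orientation: [[0.192, -0.979, 0.066], [-0.981, -0.193, 0.0], [0.012, -0.065, -0.998]]
wrist_force: [-0.8, 0.9, 1.5]
finger_gap: 0.0004
```

```bash
python3 ck.py
```

```text
hor 0.22406358762764336 lat -0.08867959709503113 ver 0.015973867035100467 [-0.76462391  0.85457854  1.47068942]
```

Request:
{"api": "step_arm", "payload": {
  "deltas": [
    [1, 0, 0, 0.006, 0, 0, 0],
    [1, 0, 0, 0.005, 0, 0, 0],
    [1, 0, 0, 0.004, 0, 0, 0],
    [1, 0, 0, 0.004, 0, 0, 0]
  ]
}}

```text
clock: 4.3
eef_pos: [0.5377, -0.0509, 0.1139]
orientation: [[0.19, -0.98, 0.067], [-0.982, -0.19, -0.003], [0.015, -0.065, -0.998]]
wrist_force: [-50.8, 2.6, 110.2]
finger_gap: 0.0002
```

```bash
python3 ck.py
```

```text
hor 0.22224415672472592 lat -0.09004159861158396 ver 0.003945995044532136 [-50.83094685   2.58979773 110.18574897]
```

The lid is down, but the reading jumped to about 121 N on the last row, which is at the 120 N limit. I'm backing off now and will press far more gently from here.

Request:
{"api": "step_arm", "payload": {
  "deltas": [
    [1, 0, 0, -0.006, 0, 0, 0],
    [1, 0, 0, -0.04, -1, 0, 0],
    [1, 0, 0, -0.05, -2.7, 0, 0],
    [1, 0, 0.03, -0.04, 0, 0, 0],
    [0.3, 0, 0.03, -0.03, 0, 0, 0],
    [0.3, 0, 0, 0, 0, 0, 0]
  ]
}}

```text
clock: 4.9
eef_pos: [0.4734, -0.0603, 0.2882]
orientation: [[0.191, -0.982, 0.004], [-0.981, -0.191, -0.016], [0.016, -0.001, -1.0]]
wrist_force: [0.1, -0.8, -0.7]
finger_gap: 0.0131
```

Run:
```python
from h import *
s=r.state();print(s["orientation"],s["wrist_force"])
T=r.read_camera("top");S=r.read_camera("side");W=r.read_camera("wrist")
a=np.hstack([cv2.resize(T["img"][120:280,240:440],(400,320)),cv2.resize(S["img"][110:310,210:460],(400,320))])
cv2.imwrite("pics/b1.png",a[:,:,::-1]);cv2.imwrite("pics/b1w.png",W["img"][:,:,::-1])
import pickle;pickle.dump((T,S,W),open("b1.pkl","wb"))
```

```text
[[ 1.91002782e-01 -9.81582245e-01  3.77272974e-03]
 [-9.81457580e-01 -1.91038712e-01 -1.56597612e-02]
 [ 1.60920810e-02 -7.11716245e-04 -9.99870261e-01]] [ 0.12718486 -0.78223091 -0.71964308]
```

View pics/b1.png

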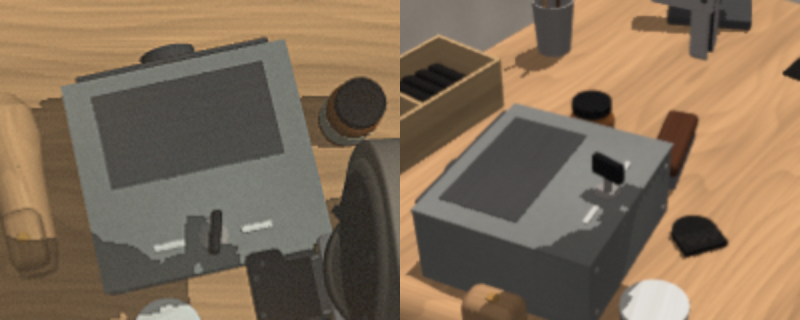

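View pics/b1w.png

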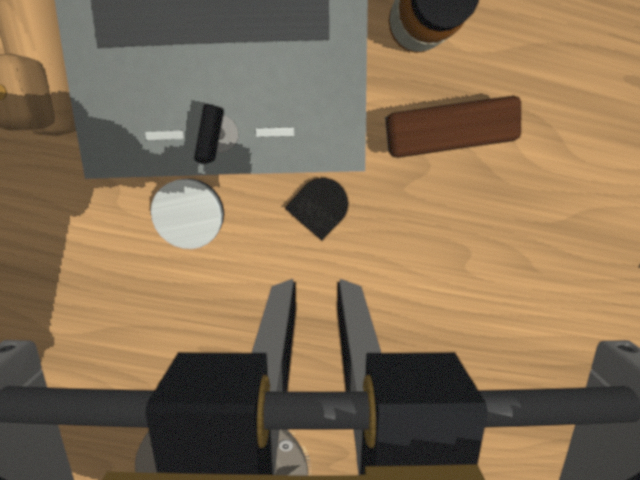

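The lid is shut. In the wrist view the ribs are at (164,134) and (275,131), and the wing is at about (208,133), nearly across them. I'll measure it enlarged.

Run:
```python
from h import *
import pickle;T,S,W=pickle.load(open("b1.pkl","rb"))
crop(W["img"],130,80,300,190,4.5,"b1wc.png");crop(S["img"],320,190,380,260,8,"b1sc.png")
w=W["img"].astype(int)
m=(w[80:190,130:300].min(2)>170).astype(np.uint8)
n,l,st,ce=cv2.connectedComponentsWithStats(m)
R=[onz(W,ce[i]+[130,80],.117) for i in range(1,n) if 100<st[i,4]<1000];print([(ce[i]+[130,80],st[i,4]) for i in range(1,n)],R)
m=(w[80:190,190:300].max(2)<45).astype(np.uint8)
n,l,st,ce=cv2.connectedComponentsWithStats(m);print(st[1:],ce[1:])
for nm,P in (("axis",lid(0,(-.205,0,.0555))),("base",lid(0,(-.205,0,.005))),("r",lid(0,(-.205,.05,.007))),("r2",lid(0,(-.205,-.05,.007)))): print(nm,P,proj(W,P),proj(T,P),proj(S,P))
```

```text
[(array([275.03793103, 131.61724138]), np.int32(290)), (array([163.8778626 , 134.88549618]), np.int32(262)), (array([188.88888889, 188.55555556]), np.int32(18))] [array([ 0.54852661, -0.0100206 ,  0.117     ]), array([0.52710482, 0.08825575, 0.117     ])]
[[   5   25   28   59 1123]] [[18.26803206 53.98931434]]
axis [0.53436151 0.04075311 0.1655    ] [[201.94965581 138.25505697]] [[346.74139139 235.5717785 ]] [[339.33193238 209.10538525]]
base [0.53436151 0.04075311 0.115     ] [[217.45530273 136.61519102]] [[345.29207251 238.0913157 ]] [[339.14360688 229.59797926]]
r [0.52315745 0.08948164 0.117     ] [[162.16213266 139.04997074]] [[323.51999721 243.08562475]] [[328.82450797 243.55822662]]
r2 [ 0.54556556 -0.00797541  0.117     ] [[272.25433317 134.51053691]] [[367.07612962 232.92496683]] [[348.82903293 214.98110513]]
```

View pics/b1wc.png

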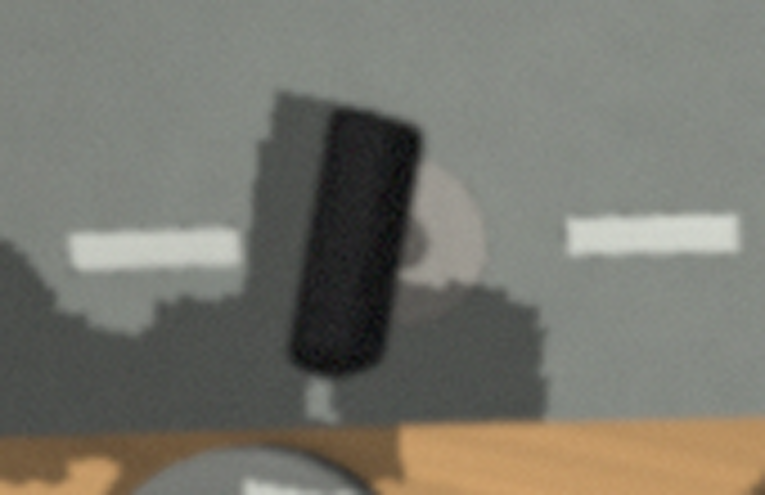

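View pics/b1sc.png

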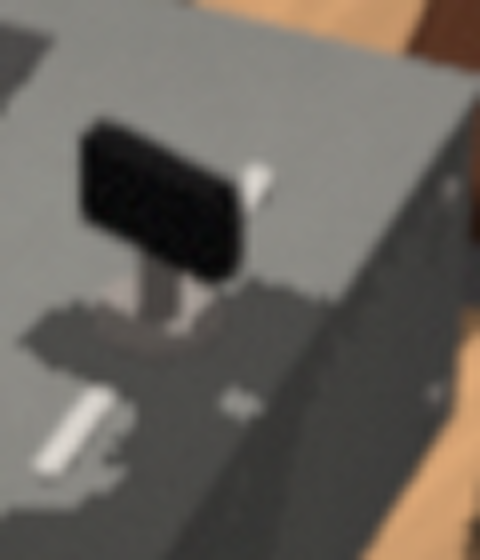

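Run:
```python
from h import *
import pickle;T,S,W=pickle.load(open("b1.pkl","rb"))
f=lambda x,y:onz(W,(130+x/4.5,80+y/4.5),.1655)
for a,b in (((333,112),(293,355)),((418,130),(382,350))):
    p,q=f(*a),f(*b);d=p-q;print(p,q,"wing y yaw",np.arctan2(d[1],d[0]), "theta",np.arctan2(d[1],d[0])-np.pi/2-.22+np.pi, np.linalg.norm(d))
w=T["img"].astype(int)[200:270,300:390]
m=(w.min(2)>150).astype(np.uint8);n,l,st,ce=cv2.connectedComponentsWithStats(m)
for i in range(1,n):
  if st[i,4]>20: print(st[i,4],ce[i]+[300,200],onz(T,ce[i]+[300,200],.117))
```

```text
[0.55923143 0.04204525 0.1655    ] [0.51761448 0.04430289 0.1655    ] wing y yaw -0.054194948060029315 theta 1.2966013787348674 0.04167814164957173
[0.55899438 0.02751903 0.1655    ] [0.52136874 0.02902316 0.1655    ] wing y yaw -0.03995480405698409 theta 1.3108415227379124 0.03765569717903213
47 [368.14893617 232.61702128] [ 0.54624955 -0.01039033  0.117     ]
44 [324.11363636 242.34090909] [0.52481761 0.08815153 0.117     ]
```

Two views agree that the fastener axis is at (0.536, 0.039) and the box yaw is 0.215. The wing is at about 1.31 rad. I'll grasp with tool yaw +1.52, so that aligning and then locking both stay inside the last joint's range.

Request:
{"api": "step_arm", "payload": {
  "deltas": [
    [0.4, 0, 0, 0, 0, 0, -8.4],
    [0.4, 0, 0, 0, 0, 0, -8.4],
    [0.4, 0, 0, 0, 0, 0, -8.4],
    [0.4, 0, 0, 0, 0, 0, -8.4],
    [0.4, 0, 0, 0, 0, 0, -8.4],
    [0.4, 0, 0, 0, 0, 0, -8.4],
    [0.4, 0, 0, 0, 0, 0, -8.4],
    [0.4, 0, 0, 0, 0, 0, -8.4],
    [0.4, 0, 0, 0, 0, 0, -8.4],
    [0.4, 0, 0, 0, 0, 0, -8.4],
    [0.4, 0, 0, 0, 0, 0, -8.4],
    [0.4, 0, 0, 0, 0, 0, -8.4]
  ]
}}

```text
clock: 6.25
eef_pos: [0.4754, -0.0566, 0.2642]
orientation: [[0.912, 0.41, -0.03], [0.41, -0.912, -0.007], [-0.031, -0.006, -1.0]]
wrist_force: [-0.8, -0.4, -0.6]
finger_gap: 0.0565
```

Request:
{"api": "step_arm", "payload": {
  "deltas": [
    [0.4, 0, 0, 0, 0, 0, -8.4],
    [0.4, 0, 0, 0, 0, 0, -8.4],
    [0.4, 0, 0, 0, 0, 0, -8.4],
    [0.4, 0, 0, 0, 0, 0, -8.4],
    [0.4, 0, 0, 0, 0, 0, -8.4],
    [0.4, 0, 0, 0, 0, 0, -8.4],
    [0.4, 0, 0, 0, 0, 0, 0]
  ]
}}

```text
clock: 6.95
eef_pos: [0.4758, -0.0546, 0.2523]
orientation: [[0.243, 0.969, -0.048], [0.97, -0.243, -0.002], [-0.013, -0.046, -0.999]]
wrist_force: [0.4, -0.5, 0.5]
finger_gap: 0.0561
```

```bash
sed -i 's/^YB=.226.*/YB=.215; C=np.array([.6190,.0571,0]); X=np.array([np.cos(YB),np.sin(YB),0]);Y=np.array([-X[1],X[0],0])/' h.py
python3 - <<'E'
from h import *
A=lid(0,(-.205,0,0));print(A,r.state()["joint_pos"]);need([.536,.039,.138],1.524)
E
```

```text
[0.53595701 0.03896547 0.11      ] [ 0.36364447  0.11386698 -0.41334917  1.91992594  0.04908348  1.1655404
  1.25667469]
tool delta mm [106.9  40.8 111.1] world [  60.2   93.6 -114.3]
rotvec deg [ -2.69   0.5  -11.37]
```

Request:
{"api": "step_arm", "payload": {
  "deltas": [
    [0.4, 0.036, 0.013, 0, -1.3, 0, -3.8],
    [0.4, 0.036, 0.013, 0, -1.3, 0, -3.8],
    [0.4, 0.03, 0.01, 0, 0, 0, -3.7],
    [0.4, 0, 0, 0, 0, 0, 0]
  ]
}}

```text
clock: 7.35
eef_pos: [0.5319, 0.0417, 0.2454]
orientation: [[0.062, 0.998, -0.008], [0.998, -0.062, -0.008], [-0.008, -0.007, -1.0]]
wrist_force: [-0.0, -0.5, -0.6]
finger_gap: 0.0559
```

Run:
```python
from h import *
need([.536,.039,.138],1.524)
```

```text
tool delta mm [ -1.5   5.1 107.4] world [   4.1   -2.7 -107.4]
rotvec deg [-0.42  0.48 -0.89]
```

Request:
{"api": "step_arm", "payload": {
  "deltas": [
    [0.4, -0.002, 0.003, 0.025, -0.4, 0.4, -0.5],
    [0.4, -0.001, 0.001, 0.025, 0, 0, 0],
    [0.4, 0, 0, 0.025, 0, 0, 0],
    [0.4, 0, 0, 0.015, 0, 0, 0]
  ]
}}

```text
clock: 7.75
eef_pos: [0.5364, 0.0389, 0.1505]
orientation: [[0.071, 0.997, -0.002], [0.997, -0.071, 0.0], [0.0, -0.002, -1.0]]
wrist_force: [0.6, 0.2, 0.9]
finger_gap: 0.0563
```

Run:
```python
from h import *
need([.536,.039,.138],1.524)
W=r.read_camera("wrist");S=r.read_camera("side")
cv2.imwrite("pics/c1.png",np.hstack([cv2.resize(W["img"],(400,300)),cv2.resize(S["img"][130:280,260:460],(400,300))])[:,:,::-1])
```

```text
tool delta mm [ 0.1 -0.3 12.5] world [ -0.4   0.1 -12.5]
rotvec deg [-0.1  -0.01 -1.41]
```

View pics/c1.png

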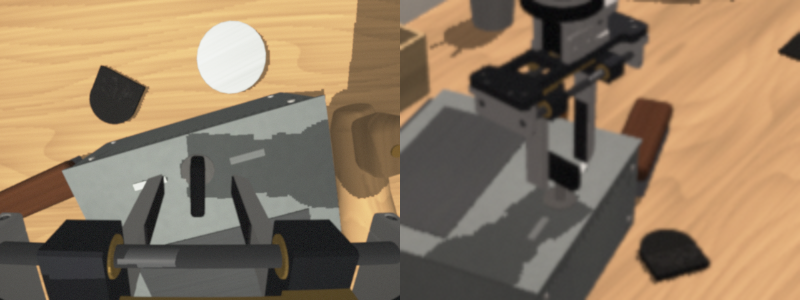

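The wing is centred between the fingers, seen at about (197,185) in the left picture. Lowering and pinching it now.

Request:
{"api": "step_arm", "payload": {
  "deltas": [
    [0.4, 0, 0, 0.006, 0, 0, -0.7],
    [0.4, 0, 0, 0.005, 0, 0, -0.7],
    [0.9, 0, 0, 0, 0, 0, 0],
    [0.9, 0, 0, 0, 0, 0, 0],
    [0.9, 0, 0, 0, 0, 0, 0],
    [0.9, 0, 0, 0, 0, 0, 0]
  ],
  "grip_force": 30
}}

```text
clock: 8.45
eef_pos: [0.5371, 0.0385, 0.1407]
orientation: [[0.05, 0.999, -0.001], [0.999, -0.05, 0.0], [0.0, -0.001, -1.0]]
wrist_force: [0.1, -0.4, 0.4]
finger_gap: 0.0281
```

Run:
```python
from h import *
need([.536,.039,.138],.215)
```

```text
tool delta mm [ 0.4 -1.1  2.7] world [-1.1  0.5 -2.7]
rotvec deg [-7.000e-02  4.000e-02  7.482e+01]
```

Request:
{"api": "step_arm", "payload": {
  "deltas": [
    [1, 0, 0, 0.001, 0, 0, 0],
    [1, 0, 0, 0, 0, 0, 0],
    [1, 0, 0, 0, 0, 0, 0],
    [1, 0, 0, 0, 0, 0, 0]
  ]
}}

```text
clock: 8.85
eef_pos: [0.5373, 0.0387, 0.1401]
orientation: [[0.05, 0.999, -0.0], [0.999, -0.05, 0.0], [0.0, -0.0, -1.0]]
wrist_force: [1.0, 0.0, -1.6]
finger_gap: 0.0116
```

Run:
```python
from h import *
need([.536,.039,.138],.215)
```

```text
tool delta mm [ 0.3 -1.3  2.1] world [-1.3  0.3 -2.1]
rotvec deg [-3.00e-02 -1.00e-02  7.48e+01]
```

Request:
{"api": "step_arm", "payload": {
  "deltas": [
    [1, 0, 0, 0, 0, 0, 7],
    [1, 0, 0, 0, 0, 0, 7],
    [1, 0, 0, 0, 0, 0, 7],
    [1, 0, 0, 0, 0, 0, 7],
    [1, 0, 0, 0, 0, 0, 7]
  ]
}}

```text
clock: 9.35
eef_pos: [0.5372, 0.0383, 0.1401]
orientation: [[0.63, 0.777, -0.001], [0.777, -0.63, 0.0], [-0.0, -0.001, -1.0]]
wrist_force: [-0.9, 0.5, 0.1]
finger_gap: 0.0117
```

Run:
```python
from h import *
need([.536,.039,.138],.215)
```

```text
tool delta mm [-0.2 -1.4  2.1] world [-1.2  0.7 -2.1]
rotvec deg [-4.000e-02  3.000e-02  3.863e+01]
```

Request:
{"api": "step_arm", "payload": {
  "deltas": [
    [1, 0, 0, 0, 0, 0, 7],
    [1, 0, 0, 0, 0, 0, 7],
    [1, 0, 0, 0, 0, 0, 7],
    [1, 0, 0, 0, 0, 0, 7],
    [1, 0, 0, 0, 0, 0, 7],
    [1, 0, 0, 0, 0, 0, 2.5],
    [1, 0, 0, 0, 0, 0, 0]
  ]
}}

```text
clock: 10.05
eef_pos: [0.5368, 0.0381, 0.1401]
orientation: [[0.979, 0.202, -0.002], [0.202, -0.979, -0.001], [-0.002, 0.0, -1.0]]
wrist_force: [0.6, -0.2, -0.7]
finger_gap: 0.0119
```

Run:
```python
from h import *
need([.536,.039,.138],.215)
W=r.read_camera("wrist");S=r.read_camera("side")
cv2.imwrite("pics/d1.png",np.hstack([cv2.resize(W["img"],(400,300)),cv2.resize(S["img"][130:280,260:460],(400,300))])[:,:,::-1])
```

```text
tool delta mm [-0.6 -1.1  2.1] world [-0.8  0.9 -2.1]
rotvec deg [ 0.01  0.1  -0.69]
```

View pics/d1.png

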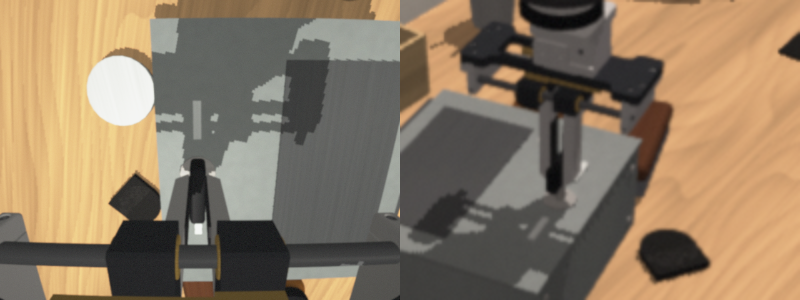

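The wing at about (197,190) is in line with both ribs, at (197,120) and (199,228). Pushing down in small steps.

Request:
{"api": "step_arm", "payload": {
  "deltas": [
    [1, 0, 0, 0.003, 0, 0, 0],
    [1, 0, 0, 0.003, 0, 0, 0],
    [1, 0, 0, 0.003, 0, 0, 0]
  ],
  "grip_force": 45
}}

```text
clock: 10.45
eef_pos: [0.5369, 0.038, 0.1312]
orientation: [[0.978, 0.207, -0.001], [0.207, -0.978, -0.0], [-0.001, 0.0, -1.0]]
wrist_force: [-1.9, 0.1, 6.5]
finger_gap: 0.0116
```

The force of 6.5 N at 9 mm matches the spring, so the cross bar is through the slot. Continuing.

Request:
{"api": "step_arm", "payload": {
  "deltas": [
    [1, 0, 0, 0.003, 0, 0, 0],
    [1, 0, 0, 0.003, 0, 0, 0],
    [1, 0, 0, 0.002, 0, 0, 0]
  ]
}}

```text
clock: 10.75
eef_pos: [0.5369, 0.038, 0.1228]
orientation: [[0.978, 0.208, -0.001], [0.208, -0.978, -0.0], [-0.001, -0.0, -1.0]]
wrist_force: [-2.9, 0.5, 8.5]
finger_gap: 0.0113
```

Request:
{"api": "step_arm", "payload": {
  "deltas": [
    [1, 0, 0, 0.001, 0, 0, 0]
  ]
}}

```text
clock: 10.85
eef_pos: [0.537, 0.0381, 0.1218]
orientation: [[0.978, 0.208, -0.001], [0.208, -0.978, -0.0], [-0.001, -0.0, -1.0]]
wrist_force: [-5.7, -0.8, 20.4]
finger_gap: 0.0117
```

Request:
{"api": "step_arm", "payload": {
  "deltas": [
    [1, 0, 0, -0.0005, 0, 0, 0],
    [1, 0, 0, 0, 0, 0, 6],
    [1, 0, 0, 0, 0, 0, 6],
    [1, 0, 0, 0, 0, 0, 6]
  ]
}}

```text
clock: 11.25
eef_pos: [0.5367, 0.038, 0.1226]
orientation: [[0.994, -0.111, -0.002], [-0.111, -0.994, 0.0], [-0.002, 0.0, -1.0]]
wrist_force: [-4.2, -0.0, 9.2]
finger_gap: 0.0117
```

Request:
{"api": "step_arm", "payload": {
  "deltas": [
    [1, 0, 0, 0, 0, 0, 7],
    [1, 0, 0, 0, 0, 0, 7],
    [1, 0, 0, 0, 0, 0, 7],
    [1, 0, 0, 0, 0, 0, 7],
    [1, 0, 0, 0, 0, 0, 7],
    [1, 0, 0, 0, 0, 0, 7]
  ]
}}

```text
clock: 11.85
eef_pos: [0.5362, 0.0383, 0.123]
orientation: [[0.644, -0.765, -0.002], [-0.765, -0.644, 0.0], [-0.002, 0.001, -1.0]]
wrist_force: [-3.0, -0.3, 8.3]
finger_gap: 0.0116
```

Run:
```python
from h import *
need([.536,.039,.138],.215-np.pi/2);print(r.state()["torque"])
```

```text
tool delta mm [ -0.7  -0.3 -15. ] world [-0.2  0.7 15. ]
rotvec deg [ 0.11  0.08 27.77]
[0.0290337  0.88772407 0.03499263]
```

Request:
{"api": "step_arm", "payload": {
  "deltas": [
    [1, 0, 0, 0.0003, 0, 0, 7],
    [1, 0, 0, 0, 0, 0, 7],
    [1, 0, 0, 0, 0, 0, 7],
    [1, 0, 0, 0, 0, 0, 5],
    [1, 0, 0, 0, 0, 0, 1],
    [1, 0, 0, 0, 0, 0, 0]
  ]
}}

```text
clock: 12.45
eef_pos: [0.5361, 0.0386, 0.1232]
orientation: [[0.205, -0.979, -0.002], [-0.979, -0.205, 0.0], [-0.001, 0.002, -1.0]]
wrist_force: [-3.6, -1.4, 8.6]
finger_gap: 0.0119
```

Run:
```python
from h import *
need([.536,.039,.138],.215-np.pi/2);print(r.state()["torque"])
```

```text
tool delta mm [ -0.4   0.1 -14.8] world [-0.1  0.4 14.8]
rotvec deg [ 0.12  0.04 -0.49]
[-0.12459592  0.8566216   0.06355986]
```

Request:
{"api": "step_arm", "payload": {
  "deltas": [
    [1, 0, 0, 0, 0, 0, 1],
    [1, 0, 0, -0.002, 0, 0, 0],
    [1, 0, 0, -0.002, 0, 0, 0]
  ]
}}

```text
clock: 12.75
eef_pos: [0.536, 0.0386, 0.1273]
orientation: [[0.189, -0.982, -0.002], [-0.982, -0.189, 0.0], [-0.001, 0.002, -1.0]]
wrist_force: [-0.9, -0.2, -16.7]
finger_gap: 0.0116
```

Request:
{"api": "step_arm", "payload": {
  "deltas": [
    [0.5, 0, 0, 0, 0, 0, 0],
    [0.5, 0, 0, 0, 0, 0, 0],
    [0.5, 0, 0, 0, 0, 0, 0],
    [0.5, 0, 0, 0, 0, 0, 0]
  ]
}}

```text
clock: 13.15
eef_pos: [0.5361, 0.0384, 0.1264]
orientation: [[0.19, -0.982, -0.003], [-0.982, -0.19, -0.0], [-0.0, 0.003, -1.0]]
wrist_force: [-0.2, -0.0, -0.5]
finger_gap: 0.0401
```

A 17 N upward pull was resisted at about 13 mm depth, so the fastener is caught. Released; retreating clear to look.

Request:
{"api": "step_arm", "payload": {
  "deltas": [
    [0.5, 0, 0, -0.03, 0, 0, 0],
    [0.5, 0, 0, -0.05, 0, 0, 0],
    [0.5, 0, 0, -0.05, 0, 0, 0],
    [0.5, 0.03, 0.03, -0.02, 0, 0, 0],
    [0.5, 0.04, 0.03, 0, 0, 0, 0],
    [0.5, 0.04, 0.02, 0, 0, 0, 0],
    [0.5, 0.04, 0, 0, 0, 0, 0],
    [0.5, 0.04, 0, 0, 0, 0, 0],
    [0.5, 0, 0, 0, 0, 0, 0]
  ]
}}

```text
clock: 14.05
eef_pos: [0.4923, -0.1697, 0.2835]
orientation: [[0.194, -0.981, -0.0], [-0.981, -0.194, -0.002], [0.002, 0.001, -1.0]]
wrist_force: [-0.4, 0.5, 0.6]
finger_gap: 0.0472
```

Run:
```python
from h import *
W=r.read_camera("wrist");S=r.read_camera("side");T=r.read_camera("top")
cv2.imwrite("pics/e1.png",np.vstack([np.hstack([cv2.resize(W["img"],(400,300)),cv2.resize(S["img"][160:280,300:460],(400,300))]),np.hstack([cv2.resize(T["img"][130:280,240:440],(400,300)),cv2.resize(T["img"],(400,300))])])[:,:,::-1])
crop(S["img"],300,180,400,270,7,"e1s.png")
A=lid(0,(-.205,0,0));
for h in (.0505,.0375,.0325): print(h,proj(S,A+[0,0,.005+h]),proj(T,A+[0,0,.005+h]))
b=cv2.imread("pics/side0.png")[:,:,::-1].astype(int)
d=np.abs(b-S["img"]).max(2)>60
print([(n,d[a:c,e:f].mean()) for n,a,c,e,f in (("last",280,335,180,290),("hammer",340,415,160,310),("tin",285,325,345,395),("heel",243,272,378,415))])
```

```text
0.0505 [[339.21428483 208.37494403]] [[347.57587481 234.82031457]]
0.0375 [[339.16610092 213.75885113]] [[347.17641404 235.50513608]]
0.0325 [[339.14769328 215.80853367]] [[347.02570486 235.76349837]]
[('last', np.float64(0.05305785123966942)), ('hammer', np.float64(0.04524444444444444)), ('tin', np.float64(0.204)), ('heel', np.float64(0.008387698042870456))]
```

View pics/e1.png

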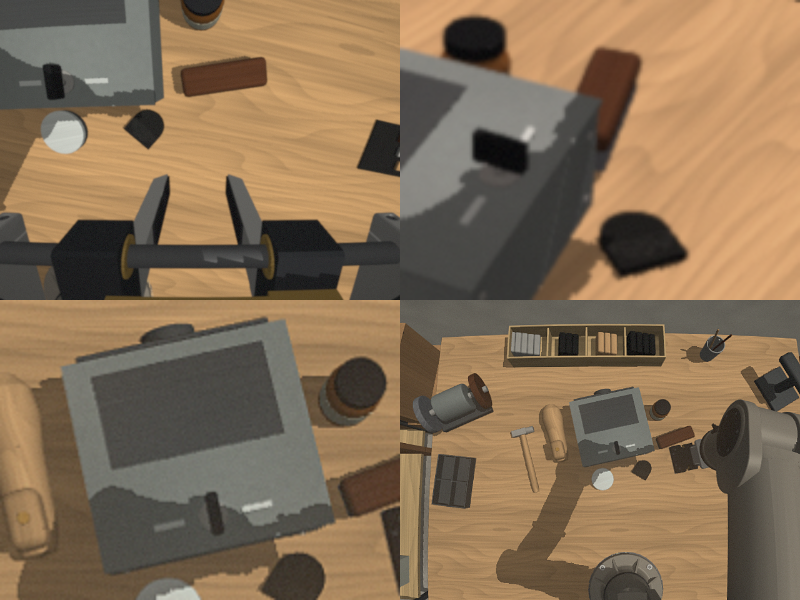

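View pics/e1s.png

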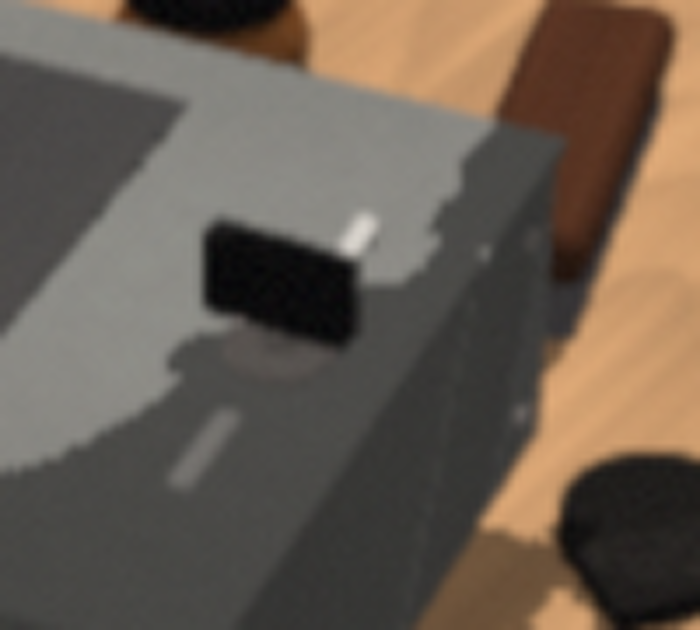

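Run:
```python
from workcell import r
print(r.finish_job())
```

```text
the job is handed in; nothing more can be done
None
```

The lid is shut and the fastener is locked. However, one force reading while closing the lid may have gone over the 120 N limit.

**What I did**
- I pushed the lid shut with closed fingers, then pinched the wing and turned it into line with the ribs.
- I pushed it down until it bottomed out after about 18 mm. The force followed the spring, about 6.5 N at 9 mm, then jumped to 20 N at the stop.
- I then turned the wing about 91° clockwise, released it and backed away. The job was handed in at about 14 s.

**Last checks**
- **Lock:** with the wing turned, it held against a 17 N upward pull at about 13 mm depth. After release, the pictures show it low and across the ribs, with the lid flat.
- **Other items:** they look unmoved in the top view. My side-view pixel comparison showed little change for the last, hammer and heel piece. It flagged about 20% change at the tin, which I take to be the arm's shadow. I did not compare the brush or jar numerically.

**What went wrong:** on the last row of closing the lid I pressed too far. The wrist force read (-51, 3, 110) N, a magnitude of about 121 N, before I backed off. If the limit is judged on that magnitude, this counts as a violation; no single axis went over 120 N. It was the closed fingers pressing on the lid, and all later readings were 20 N or less.

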